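# Ready the bench scale: power, unit, tare

### The arm

A 6-joint arm with a two-finger parallel gripper is mounted at the origin on the work surface. World frame = base frame: x ahead of the robot, y to its left, z up, the work surface at z = 0. Lengths are in mm, angles in rad, forces in N, time in s.
With the tool pointing down it reaches from about 400 to 925 mm from the base axis. Payload 12.5 kg.
Tool frame: the origin (TCP) lies on the centre line of the jaws, within the pads' length; the fingertips stand 19 mm ahead of it and the grasp point (between the pads) is the TCP; y points along the fingers, x is the direction in which the jaws open and shut, and the axes are right-handed (so a half turn about y gives the same grasp; the last joint's range is limited). The gripper opens to 95 mm and grips with 3 to 60 N. Pads are 20 mm wide; open, the fingers measure 119 mm over their backs; the gripper's body (75 mm by 180 mm) begins 59 mm behind the grasp point.
Start: joints at [-1.215, 0.491, 1.559, -0, 1.092, -0.106], TCP at [278.499, -559.538, 233.661] pointing down, gripper open.
Joint ranges: [-3.1, 3.1], [-0.84, 2.19], [0.05, 2.79], [-1.13, 4.28], [0.06, 2.93], [-2.69, 2.69]. Speed limits (rad/s): [2.22, 2.22, 2.79, 3.14, 3.14, 3.14].

### API

Orientations are given as [roll, pitch, yaw] about the fixed x, y, z axes, in that order (R = Rz(yaw) Ry(pitch) Rx(roll)).
In Python, from cell import env gives the robot as it stands. The module is installed in compiled form; this text tells all that it offers.
- The arm moves only by the tool move_arm, never from a script. Its argument "rows" is a list of rows, each an object of numbers: "tx", "ty", "tz": the shift along the tool's x, y, z in cm; "rx", "ry", "rz": the turn, a rotation vector about the tool's x, y, z in rad; "grip": the opening in per cent of the stroke, from 0 (shut) to 100 (fully open). In form: [{"tx": .., "ty": .., "tz": .., "rx": .., "ry": .., "rz": .., "grip": ..}, ...]. A call has 1 to 10 rows; each row shifts and turns the commanded pose from where the row before left it, along the tool's axes as they then stand; what a row does not reach is not made up. A row lasts 1/12 s, in which the tool goes at most 41.7 mm and 7.16 degrees, less where a joint would pass 70% of its speed; a pose out of reach is approached as far as the arm can. A call is refused whole if a number of a shift passes 4.17 or a number of a turn 0.125, either way. A call with a gripper value outside its range is refused whole. The fingers move at their own pace and stop on an object; the grip force is fixed at half the most. Time passes only in rows, so rows that do not move let the fingers close. It gives the time, the measured TCP pose, the force and the opening at its end, in the units of the state.
- env.state(): the state, without advancing time (a new reading comes with each control period).
- env.read_camera(name): name is "scene" or "top" or "wrist"; returns (picture, depth): 384x512x3 uint8, blue, green, red; 384x512 float32, mm along the optical axis (not along the pixel's ray), 0 where there is no reading.
- env.calibration(name): a dict with "vertical_fov" (degrees; the focal length in pixels is half the picture's height over the tangent of half this angle, whatever the lens; pixels are square), "cx", "cy" (the principal point, pixels), "dist" ([k1, k2, p1, p2, k3] as OpenCV has them; the pictures are not rectified), "eye" and "rotation" of the camera in the world. Camera axes: x right, y up, looking along -z (the intrinsics and any distortion apply to the point x, -y, -z); pixel columns grow to the right and rows downward; lengths in mm; the calibration is good to about 2 mm. A picture is of the moment at which its call begins: read the wrist's pose just before it. calibration takes no time and is no camera call; for the wrist camera it gives the pose at the moment of the call.
- env.job_done(): hands the job in, once; it reports no verdict.
The state is a dict: "t": time; "joints": joint angles; "qvel": joint speeds; "tau": joint torques, N m; "eef_pos": TCP position; "tcp_rot": TCP orientation; "ft_force": force on the tool from outside, world axes, zero at the start; "moment": the same for the moment, N m; "opening": opening from 0.0 (shut) to 1.0 (fully open).
Only numpy, scipy, OpenCV 4.12 (cv2) and the standard library are available. Lean on these libraries where they do the work, as an engineer would, in place of code of your own. Each camera call takes 0.05 s, during which the arm holds its last target.

### The job

Get the bench scale ready to weigh in the other unit with the prep bowl tared out: with the closed fingertips press the green-marked end of the black power rocker until it snaps over and stays on, then press the blue unit key fully in and let it spring back, and after that press the yellow tare key fully in and let it spring back. Press only: press no key while the power is off, never two keys together, leave the grey hold key between them alone, and do not touch the bowl or the steel weighing platform, which would spoil the reading. Do not shift or lift the scale, the bowl or any of the things standing about, and finish with the power still on and the bowl still standing on the platform.

Things in the scene. Friction and masses are not known exactly. Their poses are not given: they have to be found in the camera images.
- scale: Bench scale, 270 mm (its x) by 220 mm (y), 2.9 kg, loose on the maple board (top 24 mm above the work surface). Origin: centre of its underside; own x points to its back, y left, z up. The front 95 mm is a console sloping down to the front by 0.168 rad, 31 to 47 mm high, with keys unit, hold, tare from left to right 45 mm apart, a flat blank display behind them, and the rocker at the right end
- platform: Stainless weighing platform of the scale, behind the console, 165 mm (x) by 215 mm (y) by 6 mm; origin at the plate's centre, its top 3 mm above that and 56 mm above the scale's underside. Gives at most 2 mm. Not to be touched
- power (a joint): Angle (rad) of the black power rocker, 34 mm long front to back, 24 mm wide: 0 = off, 0.36 = on. Over-centre spring: stays at either end, snaps over by itself past 0.18; about 4 N at the stripe flips it, a little more when done fast. Off, its back half slopes up 0.36 rad; on, the back half lies parallel to the console, 4 mm above it
- power_on (a point): On the rocker's top, middle of the green stripe on its back (raised) half, 12 mm behind the pivot: press here, square to the console. From off to on it sinks 4.2 mm. Axes turn with the rocker; when off: x up the console's slope to the back, y to the scale's left, z the console's outward normal
- unit (a joint): Travel (m) of the blue unit key: 0 = up, 0.004 = fully in, hard stop. Springs back by itself; 1.3 N starts it, 4.1 N holds it fully in
- unit_top (a point): Centre of the top of the blue unit key (leftmost key seen from the robot, 24 x 24 mm, top 6 mm above the console); moves with the key. x up the console's slope, y to the scale's left, z the console's outward normal: press along -z
- tare (a joint): Travel (m) of the yellow tare key: same key and spring as the unit key
- tare_top (a point): Centre of the top of the yellow tare key (rightmost of the three keys, 24 x 24 mm, next to the rocker: 50 mm between centre lines), axes as for the unit key
- hold (a joint): Travel (m) of the grey hold key, in the middle between unit and tare, same key and spring; leave it alone
- bowl: White ceramic prep bowl, rim radius 58 mm, 46 mm high, 220 g, standing loose on the platform; origin at the centre of its underside
- canister: Closed steel canister with a knob on its lid, radius 44 mm, 137 mm high, loose beside the back half of the scale, left or right; origin at the centre of its underside
- mill: Dark wooden pepper mill, radius 29 mm, 143 mm high, loose on the other side of the scale; origin at the centre of its underside
- spoons: Red plastic measuring spoon set on a steel ring, about 130 x 90 mm and 16 mm high, lying loose to the left of the console; origin on the board below its middle
- scraper: Stainless bench scraper lying flat, 152 x 90 mm, handle tube 22 mm thick, loose to the right of the console; origin under its middle
- jar: Glass jar with steel lid, radius 30 mm, 90 mm high, loose on the worktop to the left of the maple board; origin at the centre of its underside
Mind the look-alikes: they are no part of the job. Of the things shaped like the bowl, the white one is meant.

How it is judged (in metres and radians):
On the way, in this order (a step that is already met when the one before it is completed fails the run):
1. the power rocker is on, both keys up (value of joint power above 0.3 rad and value of joint each of unit, tare below 0.001 m), for 0.1 s.
2. with power on, the fingers press the unit key in (value of joint unit above 0.003 m and contact force between the fingers and scale above 0.5 N and value of joint power above 0.3 rad and value of joint tare below 0.001 m), for 0.05 s.
3. the unit key has sprung back (value of joint each of unit, tare below 0.001 m), for 0.05 s.
4. with power on and the unit key up, the fingers press the tare key in (value of joint tare above 0.003 m and contact force between the fingers and scale above 0.5 N and value of joint power above 0.3 rad and value of joint unit below 0.001 m), for 0.05 s.
At the end, for the whole second after the job is handed in: The rocker is on (above 0.30 rad), all three keys are up (within 1 mm), the bowl stands upright on the platform and neither bowl nor scale has shifted more than 15 mm, and no bystander more than 20 mm (all of step 3 and value of joint power above 0.3 rad and value of joint hold below 0.001 m and distance of each of bowl, scale from where it was at the start of the episode below 0.015 m and horizontal distance between bowl and platform below 0.06 m and angle between bowl's own z axis and vertical below 0.06 rad and linear speed of bowl below 0.01 m/s and angle between scale's own z axis and vertical below 0.04 rad and distance of each of canister, mill, spoons, scraper, jar from where it was at the start of the episode below 0.02 m); the robot touches nothing.
It fails at once if a key is pressed while the power is off (value of joint power below 0.18 rad and value of joint any of unit, tare above 0.002 m).
It fails at once if the hold key is pressed, or unit and tare are pressed together (value of joint hold above 0.002 m or value of joint each of unit, tare above 0.0015 m).
It fails at once if the robot touches the bowl or the platform (contact force between any of the arm, the fingers and bowl above 1 N or contact force between any of the arm, the fingers and platform above 1 N).
It fails at once if the scale or its bowl is shifted, lifted or tipped (distance of any of bowl, scale from where it was at the start of the episode above 0.015 m or angle between scale's own z axis and vertical above 0.05 rad).
It fails at once if a thing standing about is shifted or lifted (distance of any of canister, mill, spoons, scraper, jar from where it was at the start of the episode above 0.02 m).
It also fails if it takes over 42 s, if anything falls off the work surface, if the arm or the gripper's body presses on something with over 40 N, if the wrist force passes 120 N, or if a joint passes its speed limit or range.

## Working session

There is one attempt and no reset: what is moved stays moved. The work goes in short steps, Python scripts to look and compute and a tool call to move; the robot and the scene stay as the last step left them, time stands still between calls to the robot, and variables do not carry over. Pictures are saved under pics/ and viewed, and the job is handed in when it is done.

Besides the shell and the picture viewer there is one more tool, called after "Request:" by a JSON object that holds its "name" and its "arguments". move_arm: Moves the arm, as the interface text tells. Its arguments: {"type":"object","properties":{"rows":{"type":"array"}},"required":["rows"]}

```bash
mkdir -p pics; ls
python3 - <<'E'
from cell import env
import cv2,numpy as np
s=env.state(); print({k:np.round(v,3).tolist() for k,v in s.items()})
for n in("scene","top","wrist"):
    c=env.calibration(n); print(n,{k:np.round(v,4).tolist() for k,v in c.items()})
    p,d=env.read_camera(n); cv2.imwrite(f"pics/{n}0.png",p); np.savez(f"{n}0.npz",p=p,d=d,**{k:np.array(v) for k,v in c.items()})
E
```

```text
pics
{'t': 0.0, 'joints': [-1.215, 0.492, 1.559, -0.0, 1.092, -0.106], 'qvel': [0.0, -0.0, 0.001, -0.0, -0.001, 0.001], 'tau': [0.003, -61.264, -25.818, 0.069, 0.048, -0.0], 'eef_pos': [278.398, -559.316, 233.06], 'tcp_rot': [-1.571, 0.001, -1.109], 'ft_force': [-0.153, -0.455, 0.473], 'moment': [-0.053, 0.038, 0.039], 'opening': 0.997}
scene {'vertical_fov': 46.0325, 'cx': 254.9031, 'cy': 192.3415, 'dist': [-0.0549, 0.0, 0.0, 0.0, 0.0], 'eye': [1432.6598, 758.9747, 1073.3799], 'rotation': [0.8557, 0.0169, 2.191]}
top {'vertical_fov': 48.5712, 'cx': 257.4169, 'cy': 193.8309, 'dist': [-0.0487, 0.0, 0.0, 0.0, 0.0], 'eye': [374.264, 101.6915, 1429.689], 'rotation': [0.106, 0.0091, -1.5604]}
wrist {'vertical_fov': 58.2003, 'cx': 259.9669, 'cy': 190.7798, 'dist': [-0.0718, 0.0, 0.0, 0.0, 0.0], 'eye': [349.1482, -523.8964, 383.9509], 'rotation': [-0.285, 0.0003, -1.1083]}
```

View pics/scene0.png

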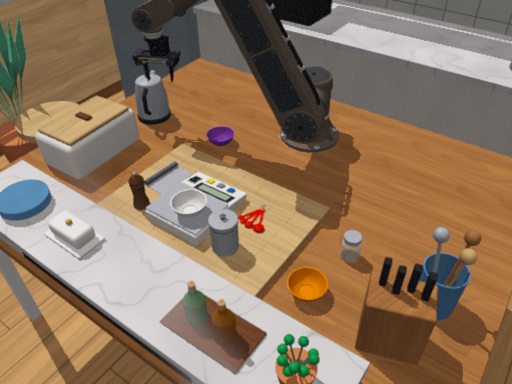

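View pics/top0.png

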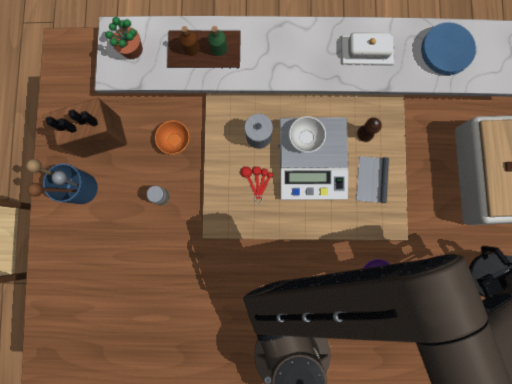

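View pics/wrist0.png

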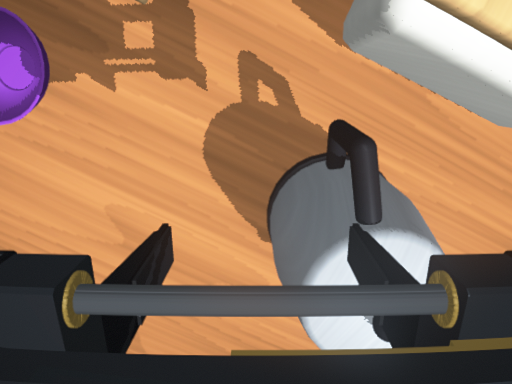

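The pictures show the scale with its console facing the robot. In the top view the keys are at about (296,192), (309,192) and (323,192), and the rocker is at (340,184). Next I'll measure them in the top and scene views.

```bash
cat > h.py <<'E'
import numpy as np,cv2
from scipy.spatial.transform import Rotation as R
def load(n): return dict(np.load(n))
def K(c):
    f=384/2/np.tan(np.radians(float(c['vertical_fov']))/2)
    return np.array([[f,0,c['cx']],[0,f,c['cy']],[0,0,1]],float)
def ray(c,uv):
    n=cv2.undistortPoints(np.array([[uv]],float),K(c),np.array(c['dist'],float))[0,0]
    d=np.array([n[0],-n[1],-1.]); M=R.from_euler('xyz',c['rotation']).as_matrix()
    return np.array(c['eye'],float),M@d   # d scaled so depth=1
def onplane(c,uv,z):
    e,d=ray(c,uv); return e+d*(z-e[2])/d[2]
def proj(c,P):
    M=R.from_euler('xyz',c['rotation']).as_matrix(); q=(np.atleast_2d(P)-c['eye'])@M
    q=q*[1,-1,-1]
    return cv2.projectPoints(q,np.zeros(3),np.zeros(3),K(c),np.array(c['dist'],float))[0][:,0]
def tri(c1,a,c2,b):
    e1,d1=ray(c1,a);e2,d2=ray(c2,b)
    t=np.linalg.lstsq(np.c_[d1,-d2],e2-e1,rcond=None)[0]
    p,q=e1+t[0]*d1,e2+t[1]*d2
    return (p+q)/2,np.linalg.norm(p-q)
def blob(p,lo,hi,roi,mina=3):
    x0,y0,x1,y1=roi; h=cv2.cvtColor(p[y0:y1,x0:x1],cv2.COLOR_BGR2HSV)
    m=cv2.inRange(h,np.array(lo),np.array(hi))
    n,l,s,ce=cv2.connectedComponentsWithStats(m)
    return [(ce[i]+[x0,y0],int(s[i,4])) for i in range(1,n) if s[i,4]>=mina]
COL=dict(blue=((100,120,60),(130,255,255)),yellow=((18,120,120),(35,255,255)),green=((45,100,60),(85,255,255)))
E
python3 - <<'E'
from h import *
for n,roi in(("top",(275,110,355,205)),("scene",(140,160,260,250))):
    c=load(n+"0.npz")
    for k,(lo,hi) in COL.items():
        for uv,a in blob(c['p'],lo,hi,roi): print(n,k,uv.round(1),a,'d',c['d'][int(round(uv[1])),int(round(uv[0]))], onplane(c,uv,64).round(1))
    x0,y0,x1,y1=roi
    cv2.imwrite(f"pics/{n}_z.png",cv2.resize(c['p'][y0:y1,x0:x1],None,fx=6,fy=6,interpolation=cv2.INTER_CUBIC))
E
```

```text
top blue [295.5 191.5] 36 d 1372.8102 [528.2  -7.2  64. ]
top yellow [323.4 191.4] 35 d 1369.1434 [529.3 -97.4  64. ]
top green [339.5 179.5] 8 d 1369.4055 [ 568.7 -149.8   64. ]
scene blue [230.6 189.8] 21 d 1546.4796 [532.8  -7.2  64. ]
scene yellow [213.3 160.3] 3 d 1757.7208 [ 436.3 -163.7   64. ]
scene yellow [216.3 160.3] 3 d 1752.7664 [ 430.  -154.5   64. ]
scene yellow [210.1 180.4] 23 d 1596.9506 [533.9 -98.   64. ]
```

View pics/top_z.png

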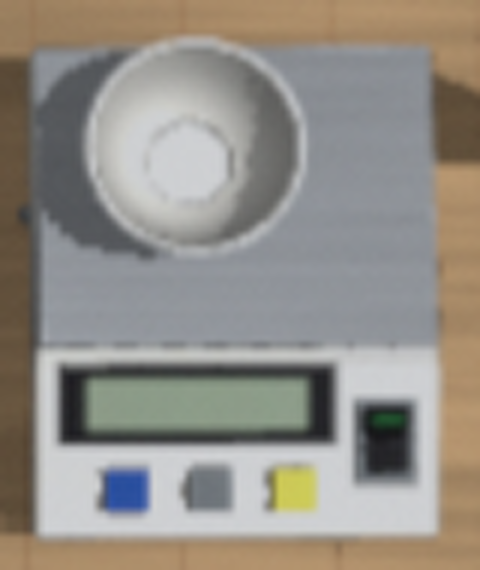

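View pics/scene_z.png

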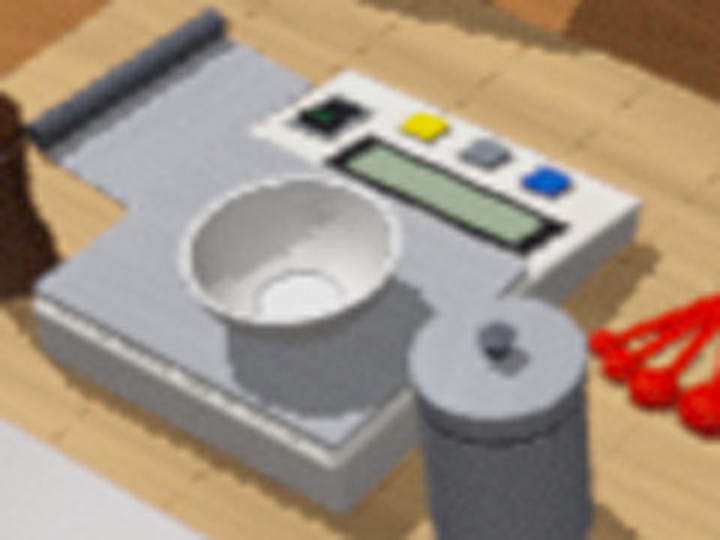

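Request:
{"name": "move_arm", "arguments": {"rows": [{"tx": -2.4,"ty": -0.1,"tz": 3.0,"grip": 0},{"tx": -2.4,"ty": -0.1,"tz": 3.0,"grip": 0},{"tx": -2.4,"ty": -0.1,"tz": 3.0,"grip": 0},{"tx": -2.4,"ty": -0.1,"tz": 3.0,"grip": 0},{"tx": -2.4,"ty": -0.1,"tz": 3.0,"grip": 0},{"tx": -2.4,"ty": -0.1,"tz": 3.0,"grip": 0},{"tx": -2.4,"ty": -0.1,"tz": 3.0,"grip": 0}]}}

```text
validation failed for argument at $.ro...
```

Request:
{"name": "move_arm", "arguments": {"rows": [{"tx": -2.4,"ty": -0.1,"tz": 3.0,"grip": 0},{"tx": -2.4,"ty": -0.1,"tz": 3.0,"grip": 0},{"tx": -2.4,"ty": -0.1,"tz": 3.0,"grip": 0},{"tx": -2.4,"ty": -0.1,"tz": 3.0,"grip": 0},{"tx": -2.4,"ty": -0.1,"tz": 3.0,"grip": 0},{"tx": -2.4,"ty": -0.1,"tz": 3.0,"grip": 0},{"tx": -2.4,"ty": -0.1,"tz": 3.0,"grip": 0}]}}

```text
validation failed for argument at $.ro...
```

Request:
{"name": "move_arm", "arguments": {"rows": [{"ry": 0.09,"grip": 0},{"ry": 0.09,"grip": 0},{"ry": 0.09,"grip": 0},{"ry": 0.09,"grip": 0},{"ry": 0.09,"grip": 0},{"rx": 0.084,"grip": 0},{"rx": 0.084,"grip": 0},{"grip": 0},{"grip": 0}]}}

```text
validation failed for argument at $.ro...
```

```bash
cat > look.py <<'E'
import sys
from cell import env
from h import *
t=sys.argv[1]
s=env.state(); c=env.calibration("wrist"); p,d=env.read_camera("wrist")
print('t',round(s['t'],2),'tcp',np.round(s['eef_pos'],1),'rot',np.round(s['tcp_rot'],4),'F',np.round(s['ft_force'],2),'op',round(float(s['opening']),3))
cv2.imwrite(f"pics/w{t}.png",p); np.savez(f"w{t}.npz",p=p,d=d,tcp=s['eef_pos'],rot=s['tcp_rot'],**{k:np.array(v) for k,v in c.items()})
E
python3 look.py 1
```

```text
t 0.15 tcp [ 278.4 -559.4  233.2] rot [-1.5707e+00  8.0000e-04 -1.1090e+00] F [0.   0.24 0.59] op 1.001
```

View pics/w1.png

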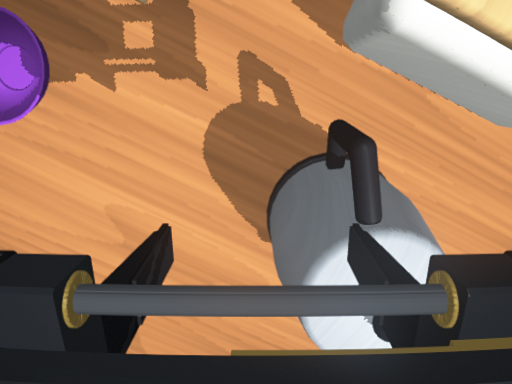

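The calls were rejected and the picture still shows the start pose, so nothing moved. I'll try again with every key filled in.

Request:
{"name": "move_arm", "arguments": {"rows": [{"tx": -2.4,"ty": -0.1,"tz": 3.0,"rx": 0,"ry": 0,"rz": 0,"grip": 0},{"tx": -2.4,"ty": -0.1,"tz": 3.0,"rx": 0,"ry": 0,"rz": 0,"grip": 0},{"tx": -2.4,"ty": -0.1,"tz": 3.0,"rx": 0,"ry": 0,"rz": 0,"grip": 0}]}}

```text
t: 0.45
eef_pos: [327.0, -453.8, 236.2]
tcp_rot: [-1.571, 0.001, -1.11]
ft_force: [0.9, -0.7, 0.1]
opening: 0.846
```

Request:
{"name": "move_arm", "arguments": {"rows": [{"tx": -2.4,"ty": -0.1,"tz": 3.0,"rx": 0,"ry": 0,"rz": 0,"grip": 0},{"tx": -2.4,"ty": -0.1,"tz": 3.0,"rx": 0,"ry": 0,"rz": 0,"grip": 0},{"tx": -2.4,"ty": -0.1,"tz": 3.0,"rx": 0,"ry": 0,"rz": 0,"grip": 0},{"tx": -2.4,"ty": -0.1,"tz": 3.0,"rx": 0,"ry": 0,"rz": 0,"grip": 0},{"tx": -2.4,"ty": -0.1,"tz": 3.0,"rx": 0,"ry": 0,"rz": 0,"grip": 0},{"tx": -2.4,"ty": -0.1,"tz": 3.0,"rx": 0,"ry": 0,"rz": 0,"grip": 0},{"tx": -2.4,"ty": -0.1,"tz": 3.0,"rx": 0,"ry": 0,"rz": 0,"grip": 0},{"tx": -2.4,"ty": -0.1,"tz": 3.0,"rx": 0,"ry": 0,"rz": 0,"grip": 0},{"tx": -2.4,"ty": -0.1,"tz": 3.0,"rx": 0,"ry": 0,"rz": 0,"grip": 0},{"tx": -2.4,"ty": -0.1,"tz": 3.0,"rx": 0,"ry": 0,"rz": 0,"grip": 0}]}}

```text
t: 1.28
eef_pos: [489.0, -104.6, 246.8]
tcp_rot: [-1.571, -0.0, -1.109]
ft_force: [0.4, -0.3, -0.3]
opening: 0.145
```

Request:
{"name": "move_arm", "arguments": {"rows": [{"tx": -2.4,"ty": -0.1,"tz": 3.0,"rx": 0,"ry": 0.09,"rz": 0,"grip": 0},{"tx": 0,"ty": 0,"tz": 0,"rx": 0,"ry": 0.09,"rz": 0,"grip": 0},{"tx": 0,"ty": 0,"tz": 0,"rx": 0,"ry": 0.09,"rz": 0,"grip": 0},{"tx": 0,"ty": 0,"tz": 0,"rx": 0,"ry": 0.09,"rz": 0,"grip": 0},{"tx": 0,"ty": 0,"tz": 0,"rx": 0,"ry": 0.09,"rz": 0,"grip": 0},{"tx": 0,"ty": 0,"tz": 0,"rx": 0.084,"ry": 0,"rz": 0,"grip": 0},{"tx": 0,"ty": 0,"tz": 0,"rx": 0.084,"ry": 0,"rz": 0,"grip": 0},{"tx": 0,"ty": 0,"tz": 0,"rx": 0,"ry": 0,"rz": 0,"grip": 0},{"tx": 0,"ty": 0,"tz": 0,"rx": 0,"ry": 0,"rz": 0,"grip": 0}]}}

```text
t: 2.03
eef_pos: [504.3, -71.6, 247.9]
tcp_rot: [-1.404, -0.0, -1.559]
ft_force: [-0.1, -0.1, -0.6]
opening: 0.007
```

```bash
python3 look.py 2
```

```text
t 2.03 tcp [504.3 -71.6 247.9] rot [-1.4044e+00 -1.0000e-04 -1.5594e+00] F [-0.06 -0.08 -0.61] op 0.007
```

View pics/w2.png

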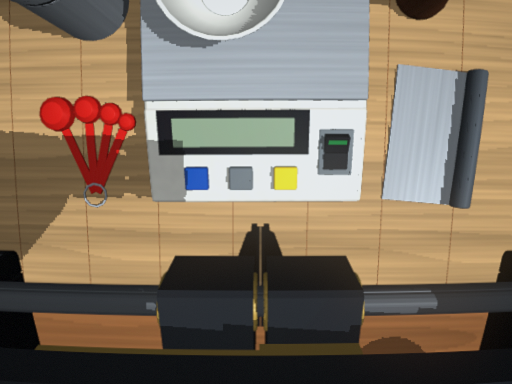

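The wrist view shows blue at about (197,178), grey (241,178), yellow (286,178), and the green stripe at (338,142). The closed fingertips are near (261,225).

```bash
cat > meas.py <<'E'
import sys
from h import *
c=load(f"w{sys.argv[1]}.npz"); p,d=c['p'],c['d']
def pt(uv):
    e,r=ray(c,uv); u,v=np.round(uv).astype(int)
    dd=np.median(d[v-1:v+2,u-1:u+2]); return e+r*dd
P={}
for k,(lo,hi) in COL.items():
    for uv,a in blob(p,lo,hi,(130,90,400,384),15):
        if k=='green' and cv2.cvtColor(p[int(uv[1]):int(uv[1])+1,int(uv[0]):int(uv[0])+1],cv2.COLOR_BGR2HSV)[0,0,1]<100: continue
        P[k]=pt(uv); print(k,uv.round(1),a,P[k].round(1))
v=P['blue']-P['yellow']; print('bl-yel',v.round(1),np.linalg.norm(v).round(1),'yaw',np.arctan2(-v[0],v[1]).round(4))
T=R.from_euler('xyz',c['rot']).as_matrix(); tip=c['tcp']+T@[0,19,0]
print('tip',tip.round(1),'tip px',proj(c,tip).round(1))
for k in P: print(k,'tip->pt in tool axes',(T.T@(P[k]-tip)).round(1))
# console plane fit
if len(sys.argv)>2:
    m=(cv2.inRange(cv2.cvtColor(p,cv2.COLOR_BGR2HSV),(0,0,200),(180,40,255))>0); m[:,:140]=0;m[:,380:]=0;m[:95]=0;m[210:]=0
    ys,xs=np.nonzero(m); Q=[]
    for x,y in list(zip(xs,ys))[::5]:
        e,r=ray(c,(x,y)); Q.append(e+r*d[y,x])
    Q=np.array(Q); A=np.c_[Q[:,:2],np.ones(len(Q))]
    for _ in range(5):
        s=np.linalg.lstsq(A,Q[:,2],rcond=None)[0]; r=abs(Q[:,2]-A@s); k=r<max(1,2*np.median(r)); A,Q=A[k],Q[k]
    print('console plane',s.round(4),len(Q),'range',Q.min(0).round(1),Q.max(0).round(1),'slope',np.arctan(np.hypot(*s[:2])).round(4))
    for k in P: print(k,'above console',((P[k][2]-s@[P[k][0],P[k][1],1])*np.cos(.168)).round(2))
E
python3 meas.py 2 1
```

```text
blue [196.1 178. ] 523 [528.3  -7.3  65. ]
yellow [285. 178.] 523 [529.4 -96.5  65.3]
yellow [254.  304.3] 25 [520.2 -69.9 330.9]
yellow [362.8 313.8] 17 [517.8 -96.5 331. ]
yellow [254.5 315.1] 35 [517.5 -70.  331.3]
green [337.3 142. ] 94 [ 565.7 -145.9   74.2]
bl-yel [  10.8   62.8 -266.3] 273.8 yaw -0.17
tip [507.4 -71.6 229.2] tip px [[260. 243.]]
blue tip->pt in tool axes [-64.1 165.5  -5.9]
yellow tip->pt in tool axes [ -1.4 -99.   26.9]
green tip->pt in tool axes [ 74.9 162.3  31. ]
console plane [ 1.64000e-01  2.80000e-03 -2.75648e+01] 1306 range [ 504.4 -175.3   54.1] [604.8  41.5  71.6] slope 0.1625
blue above console 5.87
yellow above console 270.32
green above console 9.25
```

Request:
{"name": "move_arm", "arguments": {"rows": [{"tx": 3.75,"ty": 0,"tz": 1.6,"rx": 0,"ry": 0,"rz": 0,"grip": 0},{"tx": 3.75,"ty": 0,"tz": 1.6,"rx": 0,"ry": 0,"rz": 0,"grip": 0},{"tx": 0,"ty": 3.5,"tz": 0,"rx": 0,"ry": 0,"rz": 0,"grip": 0},{"tx": 0,"ty": 3.5,"tz": 0,"rx": 0,"ry": 0,"rz": 0,"grip": 0},{"tx": 0,"ty": 3.5,"tz": 0,"rx": 0,"ry": 0,"rz": 0,"grip": 0},{"tx": 0,"ty": 3.0,"tz": 0,"rx": 0,"ry": 0,"rz": 0,"grip": 0},{"tx": 0,"ty": 0,"tz": 0,"rx": 0,"ry": 0,"rz": 0,"grip": 0},{"tx": 0,"ty": 0,"tz": 0,"rx": 0,"ry": 0,"rz": 0,"grip": 0}]}}

```text
t: 2.75
eef_pos: [559.8, -145.8, 118.9]
tcp_rot: [-1.407, 0.001, -1.559]
ft_force: [-0.7, -0.3, 1.5]
opening: 0.005
```

```bash
python3 look.py 3; python3 meas.py 3 1
python3 - <<'E'
from h import *
c=load("w3.npz"); T=R.from_euler('xyz',c['rot']).as_matrix()
for o in ([-12,19,10],[12,19,10]): print(proj(c,c['tcp']+T@np.array(o)).round(1))
E
```

```text
t 2.75 tcp [ 559.8 -145.8  118.9] rot [-1.4066e+00  1.4000e-03 -1.5586e+00] F [-0.68 -0.33  1.47] op 0.005
yellow [168.2 263.8] 22 [538.7 -86.5  66.3]
yellow [254.4 302.3] 43 [ 576.7 -144.3  202.5]
yellow [362.8 313.6] 16 [ 573.5 -170.8  201.7]
yellow [254.5 314.4] 31 [ 573.7 -144.3  202.8]
green [248.1 226.9] 24 [ 565.7 -138.4   73.9]
green [272.3 227. ] 26 [ 565.8 -153.2   73.6]
[[237.4 225.6]]
[[282.7 225.7]]Traceback (most recent call last):
  File "meas.py", line 12, in <module>
    v=P['blue']-P['yellow']; print('bl-yel',v.round(1),np.linalg.norm(v).round(1),'yaw',np.arctan2(-v[0],v[1]).round(4))
      ~^^^^^^^^
KeyError: 'blue'
```

View pics/w3.png

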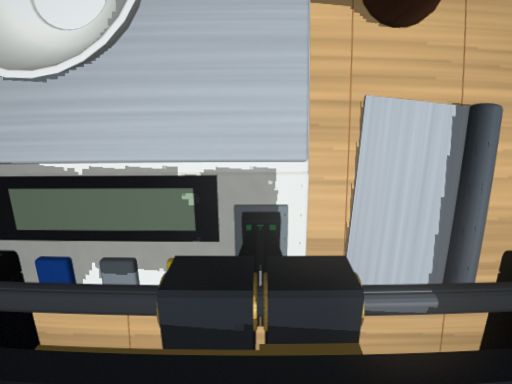

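The fingertip is laterally centred on the stripe (pixel 260) and about 1.5 mm behind its middle. It is roughly 26 mm above it.

Request:
{"name": "move_arm", "arguments": {"rows": [{"tx": 0,"ty": 1.1,"tz": 0,"rx": 0,"ry": 0,"rz": 0,"grip": 0},{"tx": 0,"ty": 1.0,"tz": 0,"rx": 0,"ry": 0,"rz": 0,"grip": 0},{"tx": 0,"ty": 0.2,"tz": 0,"rx": 0,"ry": 0,"rz": 0,"grip": 0},{"tx": 0,"ty": 0.2,"tz": 0,"rx": 0,"ry": 0,"rz": 0,"grip": 0},{"tx": 0,"ty": 0,"tz": 0,"rx": 0,"ry": 0,"rz": 0,"grip": 0}]}}

```text
t: 3.22
eef_pos: [564.0, -145.9, 95.2]
tcp_rot: [-1.403, -0.0, -1.559]
ft_force: [-0.6, 0.4, -1.0]
opening: 0.004
```

Request:
{"name": "move_arm", "arguments": {"rows": [{"tx": 0,"ty": 0.1,"tz": 0,"rx": 0,"ry": 0,"rz": 0,"grip": 0},{"tx": 0,"ty": 0.1,"tz": 0,"rx": 0,"ry": 0,"rz": 0,"grip": 0},{"tx": 0,"ty": 0,"tz": 0,"rx": 0,"ry": 0,"rz": 0,"grip": 0}]}}

```text
t: 3.47
eef_pos: [564.6, -146.0, 93.6]
tcp_rot: [-1.402, -0.0, -1.559]
ft_force: [0.9, 0.7, 1.9]
opening: 0.008
```

Request:
{"name": "move_arm", "arguments": {"rows": [{"tx": 0,"ty": 0.1,"tz": 0,"rx": 0,"ry": 0,"rz": 0,"grip": 0},{"tx": 0,"ty": 0.1,"tz": 0,"rx": 0,"ry": 0,"rz": 0,"grip": 0},{"tx": 0,"ty": 0,"tz": 0,"rx": 0,"ry": 0,"rz": 0,"grip": 0}]}}

```text
t: 3.72
eef_pos: [564.5, -145.9, 91.1]
tcp_rot: [-1.403, 0.0, -1.559]
ft_force: [0.4, 0.1, 0.3]
opening: 0.007
```

Request:
{"name": "move_arm", "arguments": {"rows": [{"tx": 0,"ty": 0.1,"tz": 0,"rx": 0,"ry": 0,"rz": 0,"grip": 0},{"tx": 0,"ty": 0.1,"tz": 0,"rx": 0,"ry": 0,"rz": 0,"grip": 0},{"tx": 0,"ty": 0,"tz": 0,"rx": 0,"ry": 0,"rz": 0,"grip": 0}]}}

```text
t: 3.97
eef_pos: [564.8, -145.8, 88.9]
tcp_rot: [-1.403, 0.0, -1.559]
ft_force: [-0.1, -0.0, -0.2]
opening: 0.008
```

Request:
{"name": "move_arm", "arguments": {"rows": [{"tx": 0,"ty": 0.1,"tz": 0,"rx": 0,"ry": 0,"rz": 0,"grip": 0},{"tx": 0,"ty": 0,"tz": 0,"rx": 0,"ry": 0,"rz": 0,"grip": 0},{"tx": 0,"ty": 0,"tz": 0,"rx": 0,"ry": 0,"rz": 0,"grip": 0}]}}

```text
t: 4.22
eef_pos: [565.0, -145.9, 88.7]
tcp_rot: [-1.403, -0.0, -1.559]
ft_force: [-3.2, 0.5, 6.7]
opening: 0.002
```

```bash
python3 look.py 4; python3 -c "
import cv2
p=cv2.imread('pics/w4.png')[180:280,180:340];cv2.imwrite('pics/w4z.png',cv2.resize(p,None,fx=5,fy=5,interpolation=2))"
```

```text
t 4.22 tcp [ 565.  -145.9   88.7] rot [-1.4029 -0.     -1.5588] F [-3.22  0.46  6.65] op 0.002
```

View pics/w4z.png

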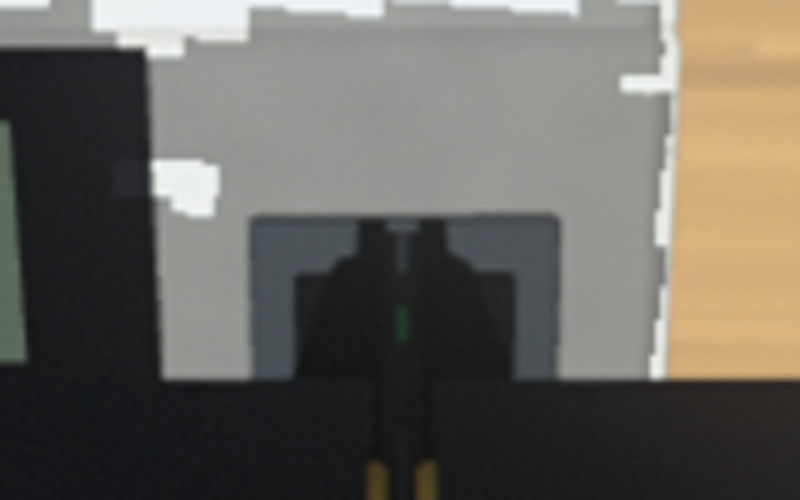

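The force dropped to about zero, then reached 6.7 N at the expected "on" height, so the rocker has probably snapped over. I'll lift and check.

Request:
{"name": "move_arm", "arguments": {"rows": [{"tx": 0,"ty": -0.5,"tz": 0,"rx": 0,"ry": 0,"rz": 0,"grip": 0},{"tx": 0,"ty": -2.5,"tz": 0,"rx": 0,"ry": 0,"rz": 0,"grip": 0},{"tx": -2.5,"ty": -2.5,"tz": -2.5,"rx": 0,"ry": 0,"rz": 0,"grip": 0},{"tx": -2.5,"ty": -1.5,"tz": -2.5,"rx": 0,"ry": 0,"rz": 0,"grip": 0},{"tx": 0,"ty": 0,"tz": 0,"rx": 0,"ry": 0,"rz": 0,"grip": 0},{"tx": 0,"ty": 0,"tz": 0,"rx": 0,"ry": 0,"rz": 0,"grip": 0}]}}

```text
t: 4.77
eef_pos: [504.1, -96.8, 149.4]
tcp_rot: [-1.401, -0.001, -1.558]
ft_force: [0.9, -0.2, -0.5]
opening: 0.004
```

```bash
python3 look.py 5; python3 meas.py 5 1
```

```text
t 4.77 tcp [504.1 -96.8 149.4] rot [-1.4014e+00 -6.0000e-04 -1.5579e+00] F [ 0.89 -0.19 -0.51] op 0.004
blue [141.7 188.7] 778 [528.2 -10.7  64.9]
yellow [260.4 188.2] 1007 [529.8 -96.8  65.3]
yellow [254.5 303.7] 34 [519.8 -95.1 232.3]
yellow [362.6 315. ] 20 [ 516.9 -121.6  232.1]
yellow [254.5 315.5] 40 [517.2 -95.1 233.3]
green [332. 136.] 185 [ 567.5 -146.    70. ]
bl-yel [  11.    84.3 -168.4] 188.6 yaw -0.1298
tip [507.3 -96.7 130.6] tip px [[260.1 242.9]]
blue tip->pt in tool axes [-85.8  68.4  10.7]
yellow tip->pt in tool axes [ -1.5 -99.5  27.1]
green tip->pt in tool axes [50.  69.8 48.5]
console plane [ 1.72700e-01  8.90000e-03 -3.12616e+01] 1120 range [ 513.  -175.1   55.4] [596.  -80.3  71.3] slope 0.1712
blue above console 4.99
yellow above console 173.61
green above console 4.51
```

View pics/w5.png

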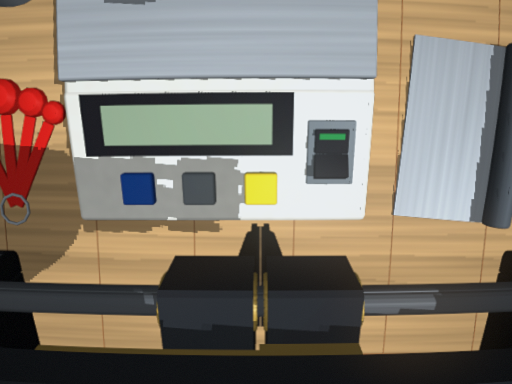

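The rocker is on: the stripe at (332,136) went from 74 mm to 70 mm, and the back half now lies flat. The yellow key at (260,188) is where it was, so the scale hasn't moved. The unit key is next.

Request:
{"name": "move_arm", "arguments": {"rows": [{"tx": -2.95,"ty": 0,"tz": 0.36,"rx": 0,"ry": 0,"rz": 0,"grip": 0},{"tx": -2.95,"ty": 0,"tz": 0.36,"rx": 0,"ry": 0,"rz": 0,"grip": 0},{"tx": -3.0,"ty": 0,"tz": 0.36,"rx": 0,"ry": 0,"rz": 0,"grip": 0},{"tx": 0,"ty": 2.5,"tz": 0,"rx": 0,"ry": 0,"rz": 0,"grip": 0},{"tx": 0,"ty": 2.0,"tz": 0,"rx": 0,"ry": 0,"rz": 0,"grip": 0},{"tx": 0,"ty": 0.8,"tz": 0,"rx": 0,"ry": 0,"rz": 0,"grip": 0},{"tx": 0,"ty": 0,"tz": 0,"rx": 0,"ry": 0,"rz": 0,"grip": 0},{"tx": 0,"ty": 0,"tz": 0,"rx": 0,"ry": 0,"rz": 0,"grip": 0}]}}

```text
t: 5.48
eef_pos: [523.4, -8.8, 97.5]
tcp_rot: [-1.404, 0.0, -1.56]
ft_force: [-1.0, -0.2, -0.2]
opening: 0.004
```

```bash
python3 look.py 6
python3 - <<'E'
from h import *
c=load("w6.npz"); T=R.from_euler('xyz',c['rot']).as_matrix(); tip=c['tcp']+T@[0,19,0]
print((T.T@(np.array([528.4,-7.5,65.0])-tip)).round(1))
cv2.imwrite('pics/w6z.png',cv2.resize(c['p'][170:290,140:380],None,fx=3,fy=3))
E
```

```text
t 5.48 tcp [523.4  -8.8  97.5] rot [-1.4039e+00  1.0000e-04 -1.5597e+00] F [-1.03 -0.16 -0.2 ] op 0.004
[-1.3 13.9 -0.4]
```

View pics/w6z.png

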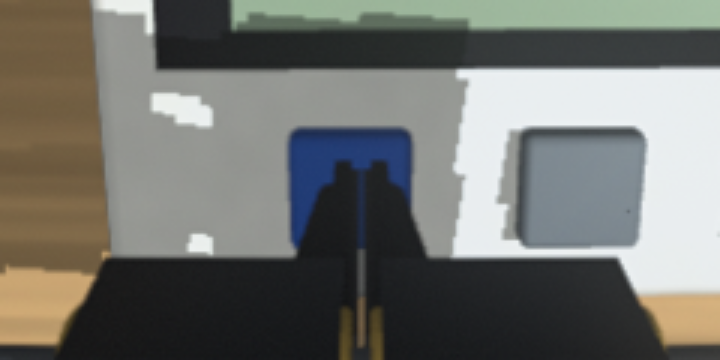

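Request:
{"name": "move_arm", "arguments": {"rows": [{"tx": -0.15,"ty": 0.6,"tz": 0,"rx": 0,"ry": 0,"rz": 0,"grip": 0},{"tx": 0,"ty": 0.6,"tz": 0,"rx": 0,"ry": 0,"rz": 0,"grip": 0},{"tx": 0,"ty": 0.2,"tz": 0,"rx": 0,"ry": 0,"rz": 0,"grip": 0},{"tx": 0,"ty": 0.1,"tz": 0,"rx": 0,"ry": 0,"rz": 0,"grip": 0},{"tx": 0,"ty": 0,"tz": 0,"rx": 0,"ry": 0,"rz": 0,"grip": 0}]}}

```text
t: 5.95
eef_pos: [525.8, -6.9, 83.0]
tcp_rot: [-1.402, -0.0, -1.559]
ft_force: [0.2, -1.0, 2.5]
opening: 0.009
```

Request:
{"name": "move_arm", "arguments": {"rows": [{"tx": 0,"ty": 0.1,"tz": 0,"rx": 0,"ry": 0,"rz": 0,"grip": 0},{"tx": 0,"ty": 0.1,"tz": 0,"rx": 0,"ry": 0,"rz": 0,"grip": 0},{"tx": 0,"ty": 0,"tz": 0,"rx": 0,"ry": 0,"rz": 0,"grip": 0}]}}

```text
t: 6.2
eef_pos: [526.1, -6.9, 81.1]
tcp_rot: [-1.402, -0.0, -1.559]
ft_force: [-0.8, -2.6, 3.3]
opening: 0.003
```

Request:
{"name": "move_arm", "arguments": {"rows": [{"tx": 0,"ty": 0.1,"tz": 0,"rx": 0,"ry": 0,"rz": 0,"grip": 0},{"tx": 0,"ty": 0,"tz": 0,"rx": 0,"ry": 0,"rz": 0,"grip": 0},{"tx": 0,"ty": 0,"tz": 0,"rx": 0,"ry": 0,"rz": 0,"grip": 0}]}}

```text
t: 6.45
eef_pos: [526.2, -6.9, 80.4]
tcp_rot: [-1.402, -0.0, -1.559]
ft_force: [-2.3, -3.5, 8.7]
opening: 0.008
```

Request:
{"name": "move_arm", "arguments": {"rows": [{"tx": 0,"ty": 0.05,"tz": 0,"rx": 0,"ry": 0,"rz": 0,"grip": 0},{"tx": 0,"ty": 0,"tz": 0,"rx": 0,"ry": 0,"rz": 0,"grip": 0}]}}

```text
t: 6.62
eef_pos: [526.2, -6.9, 80.2]
tcp_rot: [-1.402, -0.0, -1.559]
ft_force: [-4.0, -3.1, 13.7]
opening: 0.004
```

The force climbs steeply while the tip barely moves, so the unit key is on its stop. Releasing it and moving over the tare key.

Request:
{"name": "move_arm", "arguments": {"rows": [{"tx": 0,"ty": -0.6,"tz": 0,"rx": 0,"ry": 0,"rz": 0,"grip": 0},{"tx": 0,"ty": -2.0,"tz": 0,"rx": 0,"ry": 0,"rz": 0,"grip": 0},{"tx": 0,"ty": -3.5,"tz": 0,"rx": 0,"ry": 0,"rz": 0,"grip": 0},{"tx": 2.5,"ty": 0,"tz": -1.0,"rx": 0,"ry": 0,"rz": 0,"grip": 0},{"tx": 2.5,"ty": 0,"tz": -1.0,"rx": 0,"ry": 0,"rz": 0,"grip": 0},{"tx": 0,"ty": 0,"tz": 0,"rx": 0,"ry": 0,"rz": 0,"grip": 0},{"tx": 0,"ty": 0,"tz": 0,"rx": 0,"ry": 0,"rz": 0,"grip": 0}]}}

```text
t: 7.2
eef_pos: [496.5, -57.8, 136.3]
tcp_rot: [-1.403, 0.0, -1.561]
ft_force: [0.1, 0.7, -0.1]
opening: 0.006
```

```bash
python3 look.py 7; sed -i 's/,15):/,60):/' meas.py;  python3 meas.py 7 1
```

```text
t 7.2 tcp [496.5 -57.8 136.3] rot [-1.4030e+00  2.0000e-04 -1.5612e+00] F [ 0.08  0.71 -0.12] op 0.006
blue [186.2 180.4] 1149 [528.3  -7.2  65.2]
yellow [317.  179.9] 1136 [529.6 -96.2  64.9]
green [390.4 124.7] 118 [ 567.2 -143.1   70.3]
bl-yel [-1.3 89.   0.3] 89.0 yaw 0.0141
tip [499.7 -57.8 117.6] tip px [[260.  242.9]]
blue tip->pt in tool axes [-50.2  56.5  20. ]
yellow tip->pt in tool axes [38.7 56.9 20.3]
green tip->pt in tool axes [85.9 57.8 57.8]
console plane [ 1.77300e-01  5.20000e-03 -3.43536e+01] 1299 range [ 507.4 -143.6   54.2] [586.3  23.8  69.4] slope 0.1756
blue above console 5.84
yellow above console 5.79
green above console 4.77
```

View pics/w7.png

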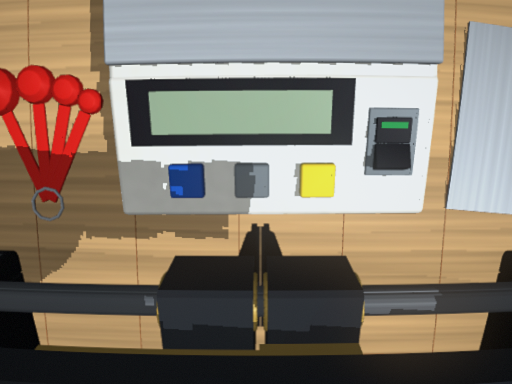

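The blue key is back up (5.8 mm above the console), the rocker is still on, and nothing has shifted. Yellow, at (317,180), is 38.7 / 56.9 / 20.3 mm away in tool axes.

Request:
{"name": "move_arm", "arguments": {"rows": [{"tx": 2.0,"ty": 0,"tz": 1.0,"rx": 0,"ry": 0,"rz": 0,"grip": 0},{"tx": 1.9,"ty": 0,"tz": 1.0,"rx": 0,"ry": 0,"rz": 0,"grip": 0},{"tx": 0,"ty": 2.0,"tz": 0,"rx": 0,"ry": 0,"rz": 0,"grip": 0},{"tx": 0,"ty": 1.8,"tz": 0,"rx": 0,"ry": 0,"rz": 0,"grip": 0},{"tx": 0,"ty": 0.5,"tz": 0,"rx": 0,"ry": 0,"rz": 0,"grip": 0},{"tx": 0,"ty": 0,"tz": 0,"rx": 0,"ry": 0,"rz": 0,"grip": 0},{"tx": 0,"ty": 0,"tz": 0,"rx": 0,"ry": 0,"rz": 0,"grip": 0}]}}

```text
t: 7.83
eef_pos: [524.3, -95.1, 97.3]
tcp_rot: [-1.404, 0.0, -1.558]
ft_force: [0.3, -0.8, 0.6]
opening: 0.006
```

```bash
python3 look.py 8
python3 - <<'E'
from h import *
c=load("w8.npz"); T=R.from_euler('xyz',c['rot']).as_matrix(); tip=c['tcp']+T@[0,19,0]
print((T.T@(np.array([529.6,-96.4,65.0])-tip)).round(1))
cv2.imwrite('pics/w8z.png',cv2.resize(c['p'][170:290,140:380],None,fx=3,fy=3))
E
```

```text
t 7.83 tcp [524.3 -95.1  97.3] rot [-1.4035e+00  3.0000e-04 -1.5581e+00] F [ 0.3  -0.77  0.58] op 0.006
[ 1.3 13.7 -0.2]
```

View pics/w8z.png

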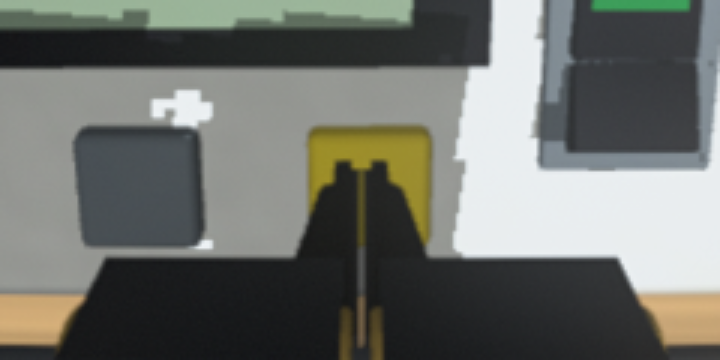

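The tip is over the yellow key and about 1.3 mm left of centre, so I'll correct that and press.

Request:
{"name": "move_arm", "arguments": {"rows": [{"tx": 0.13,"ty": 0.6,"tz": 0,"rx": 0,"ry": 0,"rz": 0,"grip": 0},{"tx": 0,"ty": 0.6,"tz": 0,"rx": 0,"ry": 0,"rz": 0,"grip": 0},{"tx": 0,"ty": 0.2,"tz": 0,"rx": 0,"ry": 0,"rz": 0,"grip": 0},{"tx": 0,"ty": 0.1,"tz": 0,"rx": 0,"ry": 0,"rz": 0,"grip": 0},{"tx": 0,"ty": 0.1,"tz": 0,"rx": 0,"ry": 0,"rz": 0,"grip": 0},{"tx": 0,"ty": 0.1,"tz": 0,"rx": 0,"ry": 0,"rz": 0,"grip": 0},{"tx": 0,"ty": 0,"tz": 0,"rx": 0,"ry": 0,"rz": 0,"grip": 0}]}}

```text
t: 8.47
eef_pos: [527.2, -97.1, 80.6]
tcp_rot: [-1.402, -0.0, -1.559]
ft_force: [-0.8, 1.0, 3.6]
opening: 0.006
```

Request:
{"name": "move_arm", "arguments": {"rows": [{"tx": 0,"ty": 0.1,"tz": 0,"rx": 0,"ry": 0,"rz": 0,"grip": 0},{"tx": 0,"ty": 0,"tz": 0,"rx": 0,"ry": 0,"rz": 0,"grip": 0},{"tx": 0,"ty": 0,"tz": 0,"rx": 0,"ry": 0,"rz": 0,"grip": 0}]}}

```text
t: 8.72
eef_pos: [527.3, -97.1, 80.2]
tcp_rot: [-1.402, -0.0, -1.559]
ft_force: [-2.5, 1.1, 12.8]
opening: 0.0
```

The tare key is on its stop: 12.8 N at the same depth as the unit key. Releasing and lifting clear.

Request:
{"name": "move_arm", "arguments": {"rows": [{"tx": 0,"ty": -0.6,"tz": 0,"rx": 0,"ry": 0,"rz": 0,"grip": 0},{"tx": 0,"ty": -2.0,"tz": 0,"rx": 0,"ry": 0,"rz": 0,"grip": 0},{"tx": 0,"ty": -3.5,"tz": 0,"rx": 0,"ry": 0,"rz": 0,"grip": 0},{"tx": -2.0,"ty": -3.0,"tz": -1.0,"rx": 0,"ry": 0,"rz": 0,"grip": 0},{"tx": -1.0,"ty": -3.0,"tz": -1.0,"rx": 0,"ry": 0,"rz": 0,"grip": 0},{"tx": 0,"ty": -2.0,"tz": 0,"rx": 0,"ry": 0,"rz": 0,"grip": 0},{"tx": 0,"ty": 0,"tz": 0,"rx": 0,"ry": 0,"rz": 0,"grip": 0},{"tx": 0,"ty": 0,"tz": 0,"rx": 0,"ry": 0,"rz": 0,"grip": 0}]}}

```text
t: 9.38
eef_pos: [483.7, -67.6, 216.0]
tcp_rot: [-1.401, -0.001, -1.559]
ft_force: [0.0, -0.1, -1.0]
opening: 0.009
```

```bash
python3 look.py 9; python3 meas.py 9 1
python3 - <<'E'
from cell import env
from h import *
p,d=env.read_camera("scene"); a=load("scene0.npz")['p']; 
b=p[140:270,100:300]; cv2.imwrite('pics/scene9.png',cv2.resize(b,None,fx=4,fy=4,interpolation=2))
D=cv2.absdiff(p,a)[140:270,100:300].max(2); print('diff>60 px',(D>60).sum())
E
```

```text
t 9.38 tcp [483.7 -67.6 216. ] rot [-1.4007e+00 -9.0000e-04 -1.5588e+00] F [ 0.03 -0.06 -1.03] op 0.009
blue [193.9 159. ] 636 [528.2  -7.3  65.3]
yellow [292.2 158.9] 633 [529.3 -96.4  64.8]
green [349.8 117. ] 103 [ 567.2 -146.2   70.3]
bl-yel [-1.2 89.1  0.5] 89.1 yaw 0.013
tip [486.9 -67.6 197.3] tip px [[260.  242.9]]
blue tip->pt in tool axes [-59.9 137.2  19. ]
yellow tip->pt in tool axes [ 29.3 137.8  19. ]
green tip->pt in tool axes [ 79.4 138.7  56.6]
console plane [ 1.73900e-01  5.00000e-03 -3.26175e+01] 1325 range [ 504.4 -175.7   53.8] [587.1  40.6  69.6] slope 0.1723
blue above console 6.0
yellow above console 5.73
green above console 4.89
diff>60 px 2876
```

View pics/w9.png

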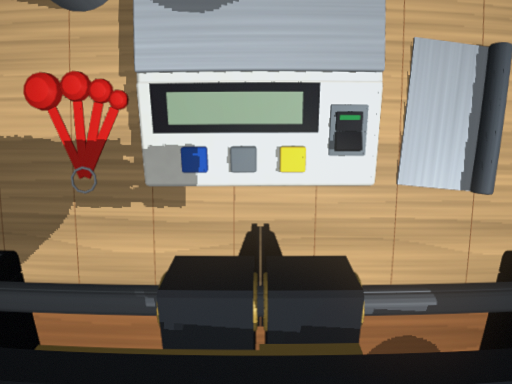

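View pics/scene9.png

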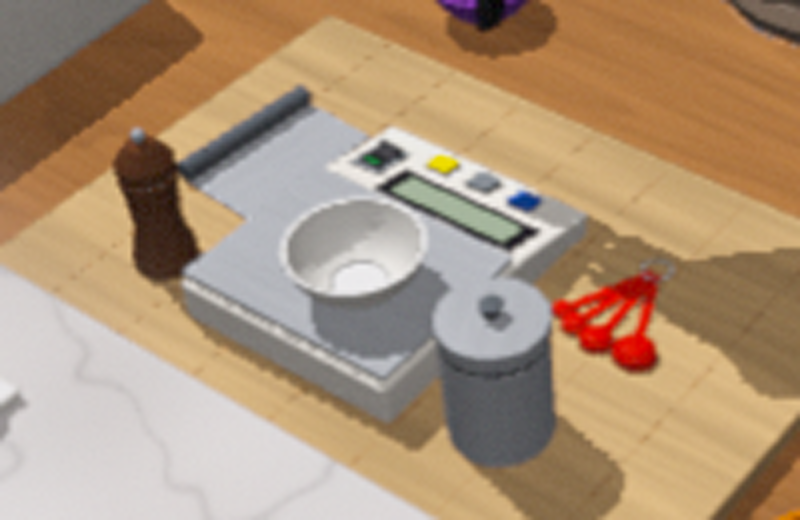

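The rocker is on, all three keys are up, and the bowl and the things around the scale are where they were. The 2876 changed pixels between the two scene pictures look like the arm's moved shadow. Handing in.

```bash
python3 -c "
from cell import env
print(env.job_done()); print(env.state()['t'])"
```

```text
the job is handed in; nothing more can be done
None
the job is handed in; nothing more can be done
```

I switched the scale on, pressed and released the blue unit key, then did the same with the yellow tare key. The job was handed in shortly after 9.4 s of the 42 s allowed; no verdict was reported.

- **Power rocker:** the tip bottomed out at 6.7 N, and the green stripe dropped from 74 to 70 mm. It still read 70 mm in the last check, so the power stayed on.
- **Unit and tare keys:** the force climbed to 13.7 N (unit) and 12.8 N (tare) while the tip barely moved, so both reached their stops. In the last check both tops were about 6 mm above the console again.
- **Nothing shifted:** the measured key positions stayed within about 0.3 mm of their first readings. In the last scene picture the bowl stood upright on the platform, and the canister, mill, spoons and scraper stood where they were.
- **Not measured:** I never measured the hold key's travel; it only looked up in the last picture. I did not check the jar again, but the arm never went near it.

Two checks did not come out clean:
- **Rejected moves:** my first three move calls were refused for missing keys, and nothing moved.
- **Picture difference:** comparing the scene before and after showed 2876 changed pixels. I put that down to the arm's shadow from the pictures, not from a measurement.

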